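# Hold a stage wagon's caster flap at its balance point

## Robot

A 7-joint arm with a two-finger parallel gripper is mounted at the origin on the work surface. World frame = base frame: x ahead of the robot, y to its left, z up, the work surface at z = 0. Lengths are in m, angles in rad, forces in N, time in s.
With the tool pointing down it reaches from about 0.425 to 0.925 m from the base axis. Payload 6.8 kg.
Tool frame: the origin (TCP) lies midway between the tips of the shut fingers; the grasp point (between the pads) lies 19 mm behind it; z points along the fingers, y is the line along which they close (so a half turn about z gives the same grasp; the last joint's range is limited). The gripper opens to 85 mm and grips with 20 to 120 N. Pads are 22 mm wide; open, the fingers measure 114 mm over their backs; the gripper's body (76 mm by 85 mm) begins 54 mm behind the grasp point. The pads swing forward as they close: fully open they stand 13 mm farther back than shut.
Start: joints at [1.041, 0.477, 0.022, 1.555, -0.011, 1.109, -0.083], TCP at [0.276, -0.616, 0.231] pointing down, gripper open.
Joint ranges: [-2.96, 2.96], [-0.34, 2.1], [-1.41, 1.46], [0.24, 2.44], [-1.37, 4.51], [0.17, 1.92], [-2.96, 2.96]. Speed limits (rad/s): [2.39, 2.39, 3.14, 3.14, 3.14, 3.14, 3.14].

## Interface

Orientations are given as a unit quaternion [w, x, y, z].
In Python, from station import * gives the robot as it stands. The module is installed in compiled form; this text tells all that it offers.
- The arm moves only by the shell command python3 -m jog 'ROWS' [OPENING] [FORCE]. ROWS is JSON, a list of rows, each an object of numbers: "x", "y", "z": the shift along the tool's x, y, z in m; "ax", "ay", "az": the turn, a rotation vector about the tool's x, y, z in rad. In form: [{"x": .., "y": .., "z": .., "ax": .., "ay": .., "az": ..}, ...]. A call has 1 to 12 rows; each row is the pose to reach, as a shift and turn from the pose commanded when the call began, along the tool's axes at that moment; what a row does not reach only later rows make up. A row lasts 1/10 s, in which the tool goes at most 50 mm and 8.59 degrees, less where a joint would pass 70% of its speed; a pose out of reach is approached as far as the arm can. A call with a gripper value outside its range is refused whole. OPENING is the opening, from 0 (shut) to 1 (fully open), set as the call begins (- or left out, the last holds). The fingers move at their own pace and stop on an object; FORCE is the grip in N (left out, the last holds). Time passes only in rows, so rows that repeat a pose let the fingers close. It gives the time, the measured TCP pose, the force, the opening and the grip force at its end, in the units of the state.
- get_obs(): the state, without advancing time (a new reading comes with each control period).
- read_camera(name): name is "side" or "top"; returns the picture (400x640x3 uint8, red, green, blue); there is no depth.
- camera_params(name): a dict with "K" (3x3 intrinsics, pixels), "origin" and "attitude" of the camera in the world. Camera axes: x right, y up, looking along -z (the intrinsics and any distortion apply to the point x, -y, -z); pixel columns grow to the right and rows downward; lengths in m; the calibration is good to about 2 mm. A picture is of the moment at which its call begins. camera_params takes no time and is no camera call.
- hand_in(): hands the job in; it is judged then, once.
The state is a dict: "t": time; "q": joint angles; "joint_vel": joint speeds; "joint_torque": joint torques, N m; "eef_pos": TCP position; "tool_rot": TCP orientation; "contact_force": force on the tool from outside, world axes, zero at the start; "torque": the same for the moment, N m; "gripper_width": opening from 0.0 (shut) to 1.0 (fully open); "grasp_force": force on a finger pad.
Only numpy, scipy, OpenCV 4.12 (cv2) and the standard library are available. Lean on these libraries where they do the work, as an engineer would, in place of code of your own. Each camera call takes 0.05 s, during which the arm holds its last target. There are 200 camera calls.

## Task

Take the hinged caster flap by its pull bar, swing it up to its over-centre balance point, where the caster's weight stands straight above the hinge pin and the flap would tip neither way, and keep it there so that a stay can be fitted. Finish while still gripping the bar with the flap held still at balance; do not let the flap drop or go over to the far side, and leave the jar, the hammer and the foam block alone.

Things in the scene. Friction and masses are not known exactly. Their poses are not given: they have to be found in the camera images.
- stand: Timber stand fixed to the bench; its place and yaw differ each start. Origin: on the bench, right below the hinge pin; z up, -x towards the side where the flap lies down (roughly to the robot). Two cheeks carry the pin: outer faces 184 mm apart, tops at 105 mm. A rest block (top at 79 mm) 121 to 159 mm from the pin on the -x side; foot 18 mm thick, from x = -180 to +90 mm.
- hinge (a point): Middle of the flap's hinge pin (14 mm thick, level, along y), 85 mm above the bench. Same axes as the stand. The flap balances when caster_weight is straight above this pin.
- flap (a joint): Flap angle in rad: 0 = level on the rest block (the start), growing as the pull bar swings up and over towards the stand's +x; 1.57 = board upright; stops at 2.2. Plywood board 130 mm wide, 12 mm thick, mid-plane through the pin, reaching 160 mm from the pin on the bar's side, 45 mm on the tail's. Hinge friction is slight (0.03 N m): away from balance the flap falls.
- ballast (a point): Centre of the steel ballast bar (28 x 120 x 24 mm) on the flap's tail, 50 mm beyond the pin. It exactly balances the board and the pull bar about the pin, so the caster alone decides where the flap balances.
- pull_bar: Grip of the pull bar on the flap's free end: a round aluminium sleeve 14 mm thick and 84 mm long, parallel to the pin, turning freely on a rod held 55 mm off the board's edge by two side arms. Origin: its middle, 215 mm from the pin in the board's mid-plane, 85 mm above the bench at the start; y along the bar. Pinch it from above at any flap angle, closing at right angles to it.
- caster_weight (a point): Centre of mass of the caster (0.5 to 0.8 kg, iron wheel 60 mm across and 24 mm wide, top 70 mm off the board), bolted tight to the flap's upper face, wheel up. It lies 8 mm from the wheel's axle on the board's side, midway across the flap, 38 mm from the board's mid-plane, 45 to 90 mm from the pin along the board towards the bar: it differs each start. Axes: the flap's.
- paint_jar: White jar with a steel cap, 70 mm in diameter, 90 mm tall, standing to the left of the stand. Origin: centre of its underside. Leave alone.
- hammer: Hammer lying to the right of the stand. Origin: on the bench, under its handle. Leave alone.
- foam_block: Half-carved block of pale turquoise foam, 130 x 85 x 55 mm, to the left of the stand. Origin: centre of its underside. Leave alone.

How it is judged:
By the outcome, as a careful person would: the job done as asked, in the order asked, and still so for the second after the job is handed in, while the arm keeps its last pose, push and grip.
It also fails if it takes over 34 s, if anything falls off the work surface, if the arm or the gripper's body presses on something with over 40 N, if the wrist force passes 120 N, or if a joint passes its speed limit or range.

## Working session

There is one attempt and no reset: what is moved stays moved. The work goes in short steps, Python scripts to look and compute and a shell command to move; the robot and the scene stay as the last step left them, time stands still between calls to the robot, and variables do not carry over. Pictures are saved under pics/ and viewed, at most 10 in all, crops included, and the job is handed in when it is done.

```bash
mkdir -p pics; python3 - <<'E'
from station import *
import cv2
for n in("side","top"):
    cv2.imwrite(f"pics/{n}0.png",read_camera(n)[:,:,::-1]); print(n,camera_params(n))
o=get_obs();print(o)
E
```

```text
side {'K': array([[372.83072001,   0.        , 322.16149691],
       [  0.        , 372.83072001, 202.71247337],
       [  0.        ,   0.        ,   1.        ]]), 'origin': array([0.56076148, 0.93220662, 0.94112924]), 'attitude': array([0.00108654, 0.00133444, 0.40359695, 0.91493527])}
top {'K': array([[443.38248881,   0.        , 323.56084957],
       [  0.        , 443.38248881, 204.22108969],
       [  0.        ,   0.        ,   1.        ]]), 'origin': array([ 0.29859823, -0.00435965,  1.38181043]), 'attitude': array([ 0.71469191,  0.06288959, -0.0763462 , -0.69241002])}
{'t': 0.1, 'q': array([ 1.04088285,  0.47773304,  0.02233497,  1.55633345, -0.01150661,
        1.10932389, -0.08309504]), 'joint_vel': array([ 8.50294502e-04,  7.36239491e-05,  9.79058464e-04, -3.68360441e-03,
        1.04832183e-03, -2.28127913e-04, -3.82780611e-04]), 'joint_torque': array([ 4.51936372e-03, -5.97758567e+01,  1.61392573e+00, -2.81954241e+01,
        1.29015886e-02,  5.02481824e-03, -1.47366740e-05]), 'eef_pos': array([ 0.27613303, -0.61534939,  0.23042042]), 'tool_rot': array([-8.02748016e-04,  9.77838112e-01,  2.09360767e-01, -2.29395567e-04]), 'contact_force': array([ 0.50383834, -0.53619123, -1.07723442]), 'torque': array([-0.00300376,  0.07322572,  0.01533015]), 'grasp_force': 0.0, 'gripper_width': 1.0009566417867795}
```

View pics/side0.png

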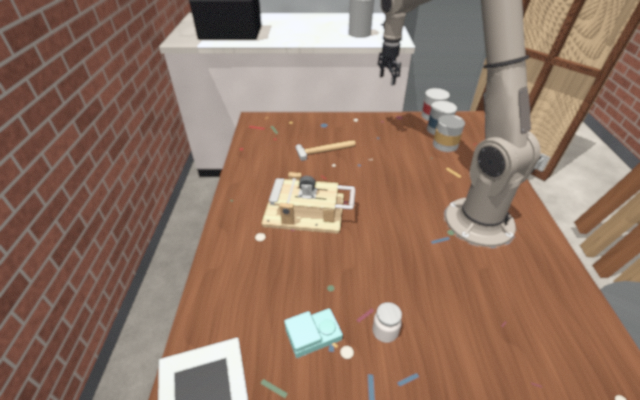

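View pics/top0.png

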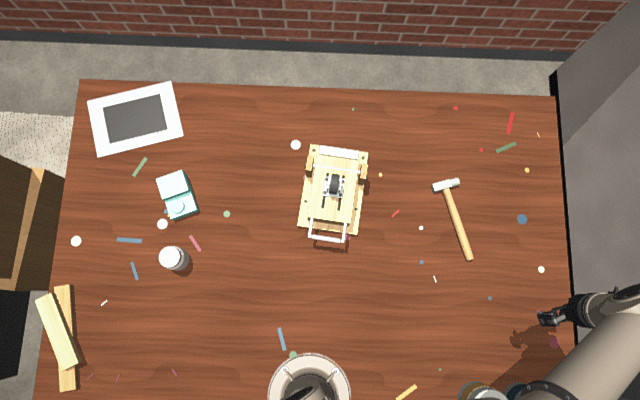

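The side view shows the stand at about (308,200), with the bar on the right at (350,195). The top view shows the bar at about (327,238) and the caster at (334,185). I'll enlarge both.

```bash
python3 - <<'E'
import cv2
a=cv2.imread("pics/top0.png")[140:250,285:385]; cv2.imwrite("pics/topc.png",cv2.resize(a,None,fx=5.4,fy=5.4,interpolation=cv2.INTER_CUBIC))
a=cv2.imread("pics/side0.png")[165:235,255:365]; cv2.imwrite("pics/sidec.png",cv2.resize(a,None,fx=7,fy=7,interpolation=cv2.INTER_CUBIC))
E
```

```text
(no output)
```

View pics/topc.png

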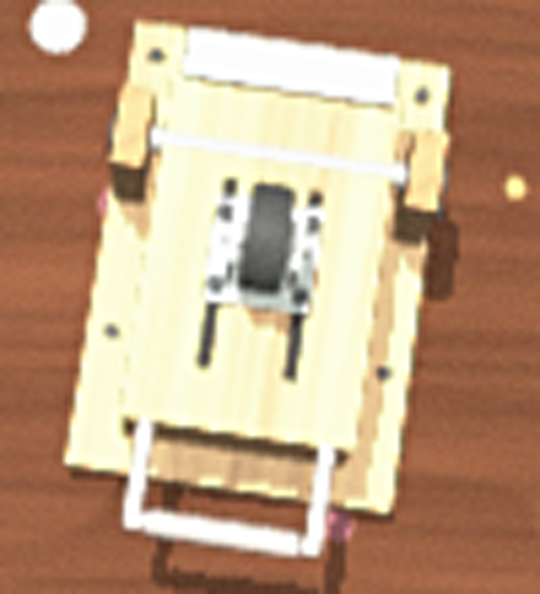

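View pics/sidec.png

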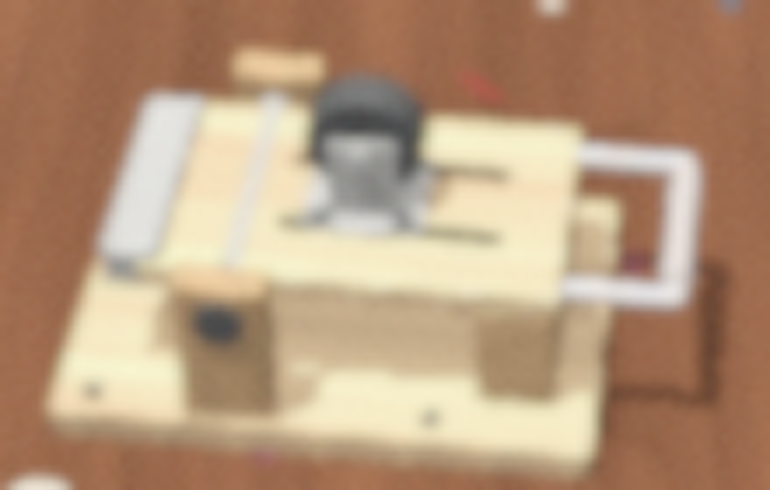

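```bash
cat > h.py <<'E'
import numpy as np
from station import *
from scipy.spatial.transform import Rotation as R
from scipy.optimize import least_squares
def proj(n,P):
    c=camera_params(n); q=c["attitude"]; r=R.from_quat(np.roll(q,-1))
    p=r.inv().apply(np.atleast_2d(P)-c["origin"])*[1,-1,-1]
    p=p@c["K"].T; return p[:,:2]/p[:,2:]
E
cat > fit.py <<'E'
from h import *
top=lambda u,v:np.array([(u+.5)/5.4-.5+285,(v+.5)/5.4-.5+140])
side=lambda u,v:np.array([(u+.5)/7-.5+255,(v+.5)/7-.5+165])
a=np.linspace(0,2*np.pi,90)
def res(p,full=0):
    x,y,yaw,d,w=p; Rz=R.from_euler('z',yaw)
    W=lambda P:Rz.apply(np.atleast_2d(P))+[x,y,0]
    o=[]
    for n,f,L in(("top",top,[((-.215,0,.09),224,535),((-.16,.065,.091),128,422),((-.16,-.065,.091),352,457),((-.18,w,.018),65,465),((-.18,-w,.018),392,515),((.09,w,.018),138,22),((.09,-w,.018),450,68),((0,0,.092),280,155)]),
      ("side",side,[((-.215,0,.09),682,226),((-.16,.065,.091),560,300),((-.16,-.065,.091),582,125),((-.18,w,.018),598,452),((.09,w,.018),48,412)])):
        o+=[proj(n,W(P))[0]-f(u,v) for P,u,v in L]
    wh=np.array([[-d+.03*np.cos(t),s,.131+.03*np.sin(t)] for t in a for s in(-.012,.012)])
    T=proj("top",W(wh)); S=proj("side",W(wh))
    o+=[[T[:,1].min()-top(268,183)[1],T[:,1].max()-top(265,294)[1]],[S[:,0].min()-side(312,0)[0],S[:,0].max()-side(425,0)[0]],[S[:,1].min()-side(0,75)[1],T[:,0].mean()-top(267,0)[0]]]
    return np.array(o) if full else np.concatenate([np.ravel(i) for i in o])
s=least_squares(res,[.6,0,0,.065,.11],x_scale=.01,loss='soft_l1')
print(s.x,2*np.diag(np.linalg.inv(s.jac.T@s.jac))**.5); print(res(s.x,1).round(2))
x,y,yaw,d,w=s.x; print("bar",x-.215*np.cos(yaw),y-.215*np.sin(yaw),"th_bal",np.pi-np.arctan2(.038,-d) if 0 else np.pi/2+np.arctan2(.038,d)*0 , "angle com",np.arctan2(.038,d))
E
python3 fit.py
```

```text
[ 0.66730232 -0.05971953 -0.11413877  0.0581034   0.09473213] [0.00198735 0.00249092 0.01550788 0.00468347 0.00299183]
[[-0.14  0.31]
 [-1.51 -0.38]
 [ 0.64 -0.47]
 [ 0.06  0.48]
 [-0.04  0.08]
 [-0.47  0.43]
 [-0.02  0.37]
 [-0.37  0.39]
 [-0.11 -1.02]
 [-0.16 -0.27]
 [-0.17  0.19]
 [-1.    0.04]
 [-0.13 -0.6 ]
 [-0.23  0.86]
 [-1.77  0.48]
 [-1.   -0.02]]
bar 0.4537012750027053 -0.035232946649494466 th_bal 1.5707963267948966 angle com 0.5791865609982711
```

```bash
cat > go.py <<'E'
import sys
from h import *
def go(P):
    o=get_obs(); r=R.from_quat(np.roll(o["tool_rot"],-1))
    yaw=-.114; z=[0,0,-1]; y=np.array([np.cos(yaw),np.sin(yaw),0]); x=np.cross(y,z)
    T=R.from_matrix(np.column_stack([x,y,z]))
    print("t",o["t"],"pos",o["eef_pos"].round(4),"F",o["contact_force"].round(2),"shift",r.inv().apply(P-o["eef_pos"]).round(4),"turn",(r.inv()*T).as_rotvec().round(3))
if __name__=="__main__": go(np.array([float(i) for i in sys.argv[1:4]]))
E
python3 go.py .4537 -.0352 .18
```

```text
t 0.1 pos [ 0.2761 -0.6153  0.2304] F [ 0.5  -0.54 -1.08] shift [ 0.3995 -0.4565  0.0511] turn [-2.000e-03 -1.000e-03 -1.035e+00]
```

```bash
python3 -m jog '[{"x":0.03,"y":-0.034,"z":0,"az":-0.08},{"x":0.06,"y":-0.068,"z":0,"az":-0.16},{"x":0.09,"y":-0.103,"z":0,"az":-0.24},{"x":0.12,"y":-0.137,"z":0,"az":-0.32},{"x":0.15,"y":-0.171,"z":0,"az":-0.40},{"x":0.18,"y":-0.205,"z":0,"az":-0.48},{"x":0.21,"y":-0.24,"z":0,"az":-0.56},{"x":0.24,"y":-0.274,"z":0,"az":-0.64},{"x":0.27,"y":-0.308,"z":0,"az":-0.72},{"x":0.30,"y":-0.343,"z":0,"az":-0.80},{"x":0.33,"y":-0.377,"z":0,"az":-0.88},{"x":0.36,"y":-0.411,"z":0,"az":-0.96}]' 0.5 40; python3 go.py .4537 -.0352 .18
```

```text
t 0.1 pos [ 0.2761 -0.6153  0.2304] F [ 0.5  -0.54 -1.08] shift [ 0.3995 -0.4565  0.0511] turn [-2.000e-03 -1.000e-03 -1.035e+00]validation failed for argument at $[0]...
```

```bash
python3 -m jog '[{"x":0.03,"y":-0.034,"z":0.0,"ax":0.0,"ay":0.0,"az":-0.08},{"x":0.06,"y":-0.068,"z":0.0,"ax":0.0,"ay":0.0,"az":-0.16},{"x":0.09,"y":-0.103,"z":0.0,"ax":0.0,"ay":0.0,"az":-0.24},{"x":0.12,"y":-0.137,"z":0.0,"ax":0.0,"ay":0.0,"az":-0.32},{"x":0.15,"y":-0.171,"z":0.0,"ax":0.0,"ay":0.0,"az":-0.40},{"x":0.18,"y":-0.205,"z":0.0,"ax":0.0,"ay":0.0,"az":-0.48},{"x":0.21,"y":-0.24,"z":0.0,"ax":0.0,"ay":0.0,"az":-0.56},{"x":0.24,"y":-0.274,"z":0.0,"ax":0.0,"ay":0.0,"az":-0.64},{"x":0.27,"y":-0.308,"z":0.0,"ax":0.0,"ay":0.0,"az":-0.72},{"x":0.30,"y":-0.343,"z":0.0,"ax":0.0,"ay":0.0,"az":-0.80},{"x":0.33,"y":-0.377,"z":0.0,"ax":0.0,"ay":0.0,"az":-0.88},{"x":0.36,"y":-0.411,"z":0.0,"ax":0.0,"ay":0.0,"az":-0.96}]' 0.5 40; python3 go.py .4537 -.0352 .18
```

```text
t: 1.3
eef_pos: [0.4365, -0.0918, 0.2313]
tool_rot: [0.0, 0.77, 0.638, -0.0]
contact_force: [0.7, -0.3, 0.0]
gripper_width: 0.499
grasp_force: 0.0
t 1.3 pos [ 0.4365 -0.0918  0.2313] F [ 0.68 -0.26  0.  ] shift [0.0588 0.0065 0.0513] turn [-0.     0.    -0.072]
```

```bash
python3 -m jog '[{"x":0.02,"y":0.002,"z":0.017,"ax":0.0,"ay":0.0,"az":-0.03},{"x":0.04,"y":0.004,"z":0.034,"ax":0.0,"ay":0.0,"az":-0.06},{"x":0.0588,"y":0.0065,"z":0.051,"ax":0.0,"ay":0.0,"az":-0.072},{"x":0.0588,"y":0.0065,"z":0.071,"ax":0.0,"ay":0.0,"az":-0.072},{"x":0.0588,"y":0.0065,"z":0.081,"ax":0.0,"ay":0.0,"az":-0.072},{"x":0.0588,"y":0.0065,"z":0.081,"ax":0.0,"ay":0.0,"az":-0.072}]'; python3 go.py .4537 -.0352 .066
python3 - <<'E'
from station import *
import cv2,numpy as np
a=read_camera("side")[135:235,280:400,::-1];b=read_camera("top")[180:280,270:390,::-1]
cv2.imwrite("pics/c1.png",cv2.resize(np.vstack([a,b]),None,fx=3,fy=3,interpolation=cv2.INTER_CUBIC))
E
```

```text
t: 1.9
eef_pos: [0.4527, -0.0373, 0.149]
tool_rot: [-0.001, 0.747, 0.664, -0.001]
contact_force: [0.2, 0.0, -0.4]
gripper_width: 0.5
grasp_force: 0.0
t 1.9 pos [ 0.4527 -0.0373  0.149 ] F [ 0.25  0.   -0.38] shift [0.0022 0.001  0.083 ] turn [-0.003  0.    -0.003]
```

View pics/c1.png

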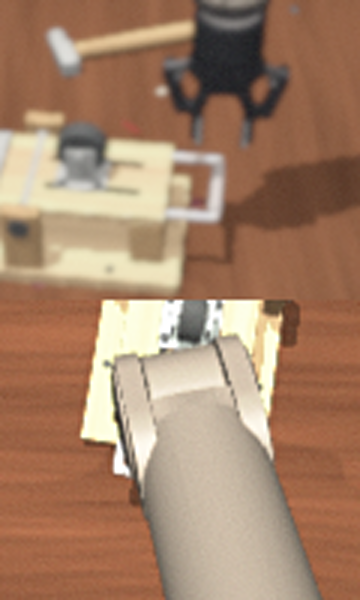

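The side half shows the open fingers at u≈197 and 246, with the bar (u≈215) between them below. I'll descend and close.

```bash
python3 -m jog '[{"x":0.002,"y":0.001,"z":0.02,"ax":0.0,"ay":0.0,"az":0.0},{"x":0.002,"y":0.001,"z":0.045,"ax":0.0,"ay":0.0,"az":0.0},{"x":0.002,"y":0.001,"z":0.065,"ax":0.0,"ay":0.0,"az":0.0},{"x":0.002,"y":0.001,"z":0.078,"ax":0.0,"ay":0.0,"az":0.0},{"x":0.002,"y":0.001,"z":0.083,"ax":0.0,"ay":0.0,"az":0.0},{"x":0.002,"y":0.001,"z":0.083,"ax":0.0,"ay":0.0,"az":0.0}]' && python3 -m jog '[{"x":0.0,"y":0.0,"z":0.0,"ax":0.0,"ay":0.0,"az":0.0},{"x":0.0,"y":0.0,"z":0.0,"ax":0.0,"ay":0.0,"az":0.0},{"x":0.0,"y":0.0,"z":0.0,"ax":0.0,"ay":0.0,"az":0.0},{"x":0.0,"y":0.0,"z":0.0,"ax":0.0,"ay":0.0,"az":0.0},{"x":0.0,"y":0.0,"z":0.0,"ax":0.0,"ay":0.0,"az":0.0},{"x":0.0,"y":0.0,"z":0.0,"ax":0.0,"ay":0.0,"az":0.0}]' 0 50;  python3 go.py .4537 -.0352 .066
```

```text
t: 2.6
eef_pos: [0.4554, -0.0352, 0.0674]
tool_rot: [-0.0, 0.747, 0.664, -0.0]
contact_force: [-0.4, -0.4, -1.2]
gripper_width: 0.499
grasp_force: 0.0
t: 3.2
eef_pos: [0.4543, -0.035, 0.0679]
tool_rot: [-0.0, 0.747, 0.665, -0.001]
contact_force: [-4.9, 0.3, 4.6]
gripper_width: 0.145
grasp_force: 48.6
t 3.2 pos [ 0.4543 -0.035   0.0679] F [-4.88  0.32  4.59] shift [-0.0003 -0.0006  0.0019] turn [-0.001  0.001 -0.003]
```

```bash
python3 -m jog '[{"x":0.0,"y":0.0003,"z":-0.0107,"ax":0.0,"ay":0.0,"az":0.0},{"x":0.0,"y":0.0018,"z":-0.0279,"ax":0.0,"ay":0.0,"az":0.0},{"x":0.0,"y":0.0052,"z":-0.0469,"ax":0.0,"ay":0.0,"az":0.0},{"x":0.0,"y":0.0102,"z":-0.0656,"ax":0.0,"ay":0.0,"az":0.0},{"x":0.0,"y":0.0170,"z":-0.0837,"ax":0.0,"ay":0.0,"az":0.0},{"x":0.0,"y":0.0253,"z":-0.1012,"ax":0.0,"ay":0.0,"az":0.0},{"x":0.0,"y":0.0351,"z":-0.1178,"ax":0.0,"ay":0.0,"az":0.0},{"x":0.0,"y":0.0464,"z":-0.1335,"ax":0.0,"ay":0.0,"az":0.0},{"x":0.0,"y":0.0577,"z":-0.1466,"ax":0.0,"ay":0.0,"az":0.0},{"x":0.0,"y":0.0667,"z":-0.1557,"ax":0.0,"ay":0.0,"az":0.0},{"x":0.0,"y":0.0731,"z":-0.1615,"ax":0.0,"ay":0.0,"az":0.0},{"x":0.0,"y":0.0731,"z":-0.1615,"ax":0.0,"ay":0.0,"az":0.0}]'
python3 - <<'E'
from h import *
import cv2
for k in range(3):
    a=read_camera("side"); o=get_obs(); print(o["t"],o["eef_pos"].round(4),o["contact_force"].round(2),o["grasp_force"])
cv2.imwrite("pics/c2.png",cv2.resize(a[125:235,255:365,::-1],None,fx=5,fy=5,interpolation=cv2.INTER_CUBIC))
E
```

```text
t: 4.4
eef_pos: [0.528, -0.0437, 0.2304]
tool_rot: [0.0, 0.747, 0.664, -0.0]
contact_force: [-6.4, -0.3, 7.2]
gripper_width: 0.146
grasp_force: 50.3
4.45 [ 0.5273 -0.0437  0.2299] [-6.06 -0.48  6.29] 50.256532430648804
4.5 [ 0.527  -0.0436  0.2296] [-7.34 -0.36  6.31] 50.25030255317688
4.55 [ 0.5269 -0.0436  0.2295] [-6.19 -0.21  6.81] 50.24865746498108
```

View pics/c2.png

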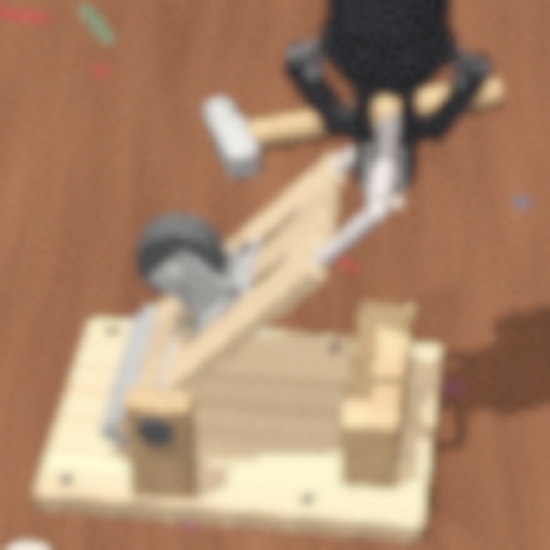

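The gripped flap is at about 0.85 rad, and the chord and its direction agree. In the crop the wheel is near (180,245) and the pin end at (155,430). Next I'll refine the caster offset from the saved first pictures.

```bash
python3 - <<'E'
import cv2,numpy as np
t=cv2.imread("pics/top0.png",0);s=cv2.imread("pics/side0.png",0)
print("top v170..202, u332-337");print(t[168:204,332:338].T)
print("side u294..322 v174-184");print(s[174:190,294:322])
E
```

```text
top v170..202, u332-337
[[252 244 243 245 247 237 124 104 104 106 108 117 122 127 127 119 116 114
  106  98  91  89  79  73  59  79 151 206 195 154 178 185 219 244 244 244]
 [251 240 241 242 242 206  93  85  98 108 112 117 125 130 131 129 120 110
  102 101  99  93  84  78  58  64 136 206 197 157 185 189 222 248 247 247]
 [252 242 243 245 248 240 105  89 102 105 118 120 121 127 129 131 117 110
  107 102 100  91  87  76  61  61 130 202 187 152 190 197 226 250 248 245]
 [252 245 243 246 248 242 123  86 100 106 112 114 120 125 127 124 120 116
  108 105 100  90  83  75  57  53 121 198 196 177 198 198 226 250 245 238]
 [252 248 241 241 246 239 123  84  98 107 112 111 119 121 126 123 120 115
  105 110  95  91  85  78  75  88 151 199 199 184 179 176 180 213 241 238]
 [251 250 243 242 245 239 158  86  91 102 106 106 113 115 119 118 110 111
  106  96  94  98 111 124 160 174 203 205 204 204 176 174 176 207 246 248]]
side u294..322 v174-184
[[206 205 202 199 200 197 180 143 120 115 117 118 119 120 122 122 121 123
  121 119 116 113 117 115 114 116 116 117]
 [202 202 199 196 195 190 175 141 118 11
[... 1015 characters left out ...]
230 232 231 221 190 135  96 108 127 133 133 136 135 132 127 122 115  98
   84  78 100 155 204 230 238 238 237 236]
 [227 228 226 215 183 131 100 128 153 165 171 175 176 170 164 159 148 125
   94  80 111 169 211 232 238 238 239 239]
 [225 224 219 202 170 121 100 127 152 166 176 185 187 177 166 159 151 131
   98  83 114 172 210 228 233 235 236 236]
 [224 222 211 191 160 124 104 119 144 155 166 174 173 165 153 150 144 125
   94  80 108 159 196 214 220 223 224 226]
 [225 223 214 199 180 161 136 129 140 148 154 157 155 151 145 143 139 122
   93  84 108 141 167 179 186 192 196 201]
 [227 227 223 217 210 198 178 154 146 146 149 147 143 141 141 141 140 124
  100 102 127 149 153 149 149 160 169 173]]
```

```bash
cat > fit2.py <<'E'
exec(open("fit.py").read().split("s=least")[0])
M={"top":[((-.215,0,.088),224,535),((-.16,.065,.091),131,422),((-.16,-.065,.091),352,457),((0,0,.092),280,155),((-.18,'w',.018),65,465),((-.18,'-w',.018),392,515),((.09,'w',.018),138,22),((.09,'-w',.018),450,68)],
"side":[((-.215,0,.088),682,226),((-.16,.065,.091),560,300),((-.16,-.065,.091),582,125),((0,0,.092),256,182),((-.18,'w',.018),598,452)]}
def res(p,ww,full=0):
    x,y,yaw,d,w=p[:5]; off={"top":p[5:7],"side":p[7:9]}
    W=lambda P:R.from_euler('z',yaw).apply(np.atleast_2d(P))+[x,y,0]
    o=[]
    for n,f in(("top",top),("side",side)):
        for P,u,v in M[n]:
            P=[{'w':w,'-w':-w}.get(c,c) for c in P]
            o.append(proj(n,W(P))[0]+off[n]-f(u,v))
    wh=W(np.array([[-d+.03*np.cos(t),0,.131+.03*np.sin(t)] for t in a]))
    T=proj("top",wh)+off["top"];S=proj("side",wh)+off["side"]
    e=[(T[:,1].min()+T[:,1].max())/2-183.8,(S[:,0].min()+S[:,0].max())/2-307.0]
    if full: print(np.array(o).round(2).tolist(),e,np.ptp(T[:,1]),np.ptp(S[:,0]))
    return np.r_[np.ravel(o),np.array(e)*ww,p[5:]/.7]
for ww in([3,3],[3,.01],[.01,3]):
    s=least_squares(res,[.667,-.06,-.114,.058,.095,0,0,0,0],x_scale=.01,loss='soft_l1',args=(np.array(ww),))
    print(s.x.round(4),"theta_bal",np.pi/2-np.arctan2(.038,s.x[3])); 
res(s.x,np.ones(2),1)
E
python3 fit2.py
```

```text
[ 0.6669 -0.0603 -0.1164  0.0578  0.0945  0.0477 -0.2818  0.2847  0.094 ] theta_bal 0.989423707659641
[ 0.6669 -0.0603 -0.1163  0.0576  0.0945  0.0526 -0.2328  0.2233  0.0921] theta_bal 0.9875514646114675Traceback (most recent call last):
  File "fit2.py", line 18, in <module>
    s=least_squares(res,[.667,-.06,-.114,.058,.095,0,0,0,0],x_scale=.01,loss='soft_l1',args=(np.array(ww),))
    return func(*args, **kwargs)
    result = trf(vector_fun.fun, vector_fun.jac, x0, f0, J0, lb, ub, ftol, xtol,
                 gtol, max_nfev, x_scale, loss_function, tr_solver,
                 tr_options.copy(), verbose, callback=callback_wrapped)
    return trf_no_bounds(
        fun, jac, x0, f0, J0, ftol, xtol, gtol, max_nfev, x_scale,
        loss_function, tr_solver, tr_options, verbose, callback=callback)
    J = jac(x)
    self._update_jac()
    ~~~~~~~~~~~~~~~~^^
    self.J = self.jac_wrapped(xp_copy(self.x), f0=self.f)
             ~~~~~~~~~~~~~~~~^^^^^^^^^^^^^^^^^^^^^^^^^^^^
    J, dct = approx_derivative(
             ~~~~~~~~~~~~~~~~~^
        self.fun,
        ^^^^^^^^^
    ...<2 lines
[... 315 characters left out ...]
                     mf)
                             ^^^
    df = [f_eval - f0 for f_eval in f_evals]
                                    ^^^^^^^
    f = np.atleast_1d(self.fun(x, *self.args, **self.kwargs))
                      ~~~~~~~~^^^^^^^^^^^^^^^^^^^^^^^^^^^^^^
    return np.atleast_1d(self.fun(x))
                         ~~~~~~~~^^^
    return self.f(x, *self.args, **self.kwargs)
           ~~~~~~^^^^^^^^^^^^^^^^^^^^^^^^^^^^^^
  File "fit2.py", line 11, in res
    o.append(proj(n,W(P))[0]+off[n]-f(u,v))
             ~~~~^^^^^^^^
  File "h.py", line 6, in proj
    c=camera_params(n); q=c["attitude"]; r=R.from_quat(np.roll(q,-1))
ValueError: time passes only in moves, steps and waits
```

Both cameras agree on a caster offset of about 58 mm, so balance is at about 0.989 rad. I'll move slowly to it.

```bash
python3 -m jog '[{"x":0.0,"y":0.0025,"z":-0.0021,"ax":0.0,"ay":0.0,"az":0.0},{"x":0.0,"y":0.0074,"z":-0.0061,"ax":0.0,"ay":0.0,"az":0.0},{"x":0.0,"y":0.0125,"z":-0.0100,"ax":0.0,"ay":0.0,"az":0.0},{"x":0.0,"y":0.0178,"z":-0.0139,"ax":0.0,"ay":0.0,"az":0.0},{"x":0.0,"y":0.0215,"z":-0.0165,"ax":0.0,"ay":0.0,"az":0.0},{"x":0.0,"y":0.0237,"z":-0.0181,"ax":0.0,"ay":0.0,"az":0.0},{"x":0.0,"y":0.0237,"z":-0.0181,"ax":0.0,"ay":0.0,"az":0.0},{"x":0.0,"y":0.0237,"z":-0.0181,"ax":0.0,"ay":0.0,"az":0.0},{"x":0.0,"y":0.0237,"z":-0.0181,"ax":0.0,"ay":0.0,"az":0.0}]'
python3 - <<'E'
from h import *
import cv2
f=[]
for k in range(12):
    a=read_camera("side"); o=get_obs(); f.append(o["contact_force"])
d=o["eef_pos"]-[.4543,-.035,.0679]; h=np.hypot(d[0],d[1]); c=np.hypot(h,d[2])
print(o["t"],o["eef_pos"].round(4),np.mean(f,0),np.std(f,0),o["grasp_force"],"theta chord",2*np.arcsin(c/.43),"dir",2*np.arctan2(h,d[2]))
b=read_camera("top")
cv2.imwrite("pics/side3.png",a[:,:,::-1]);cv2.imwrite("pics/top3.png",b[:,:,::-1])
cv2.imwrite("pics/c3.png",cv2.resize(np.hstack([a[125:235,255:365,::-1],b[130:240,285:345,::-1]]),None,fx=4.7,fy=4.7,interpolation=cv2.INTER_CUBIC))
E
```

```text
t: 5.45
eef_pos: [0.551, -0.0465, 0.248]
tool_rot: [0.0, 0.747, 0.665, -0.0]
contact_force: [-5.2, -1.1, 7.7]
gripper_width: 0.143
grasp_force: 50.3
6.05 [ 0.551  -0.0465  0.248 ] [-4.67268821 -0.51326686  7.2145436 ] [0.60610137 0.53288014 0.40544837] 50.28259634971619 theta chord 0.9924101375552232 dir 0.9914686653838415
```

View pics/c3.png

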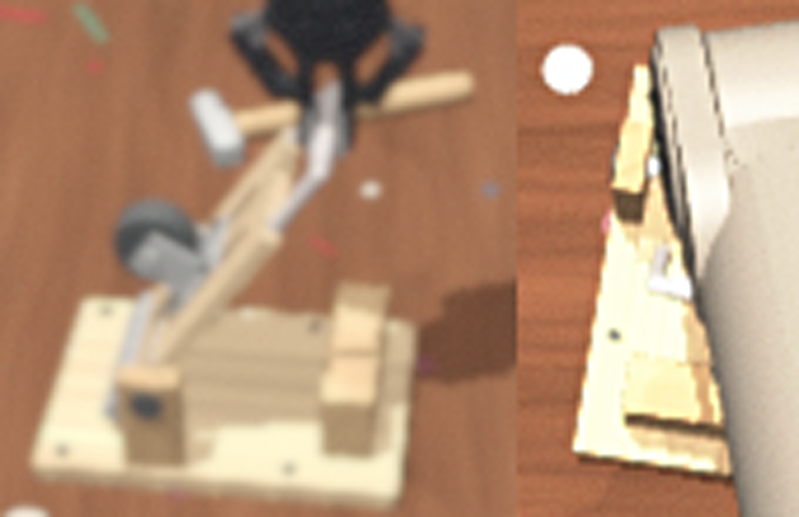

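The side crop shows the flap steady, with the wheel around (155,240) spanning 115 to about 200, and the gripper still on the bar. The chord and direction both give 0.992 rad, and the tangential force is about 0.1 N. One last check of the wheel position in this picture.

```bash
python3 - <<'E'
from h import *
import cv2
th=.9915;a=np.linspace(0,6.283,60)
for d in(.053,.058,.063):
    out=[]
    for s in(0,.012,-.012):
        l=-d+.03*np.cos(a);n=.046+.03*np.sin(a)
        X=l*np.cos(th)+n*np.sin(th);Z=-l*np.sin(th)+n*np.cos(th)+.085
        P=R.from_euler('z',-.1164).apply(np.column_stack([X,0*X+s,Z]))+[.6669,-.0603,0]
        p=proj("side",P)+[.25,.09]; out.append([p[:,0].min(),p[:,0].max(),p[:,1].min()])
    print(d,np.round(out,1).tolist())
g=cv2.imread("pics/side3.png",0); print(g[164:188,276:302])
E
```

```text
0.053 [[278.3, 295.8, 169.5], [277.6, 295.2, 171.7], [279.0, 296.4, 167.3]]
0.058 [[279.0, 296.6, 168.5], [278.3, 296.0, 170.7], [279.7, 297.1, 166.4]]
0.063 [[279.7, 297.3, 167.6], [279.0, 296.7, 169.8], [280.4, 297.9, 165.4]]
[[122 124 125 126 124 121 118 118 117 117 121 120 123 125 125 125 124 126
  126 124 123 121 119 119 119 120]
 [122 122 124 124 122 121 117 116 115 116 118 122 123 124 124 125 125 127
  127 126 122 119 117 118 119 119]
 [122 122 124 124 122 121 119 117 116 117 122 122 125 125 124 122 125 126
  126 126 123 120 119 118 118 121]
 [121 122 123 124 124 119 117 118 120 121 127 125 128 126 125 124 123 125
  125 125 123 121 118 118 120 129]
 [122 123 125 123 121 119 119 120 124 127 130 129 129 129 125 126 122 121
  125 126 123 119 119 119 125 145]
 [122 123 124 123 121 118 120 123 128 128 130 130 130 128 126 122 118 118
  120 120 121 119 117 124 138 163]
 [123 122 121 121 119 118 121 125 125 128 129 129 130 125 124 121 115 114
  115 118 120 120 120 130 151 175]
 [124 120 122 120 117 117 117 116 117 115 115 119 119 117 119 117 113 111
  108 114 121 124 130 137 153 172]

[... 1044 characters left out ...]
53 154 155
  156 159 157 151 152 168 186 192]
 [124 124 122 115 110 106 109 118 134 141 144 140 142 144 149 152 153 154
  155 154 153 146 148 165 186 197]
 [123 124 123 117 113 107 107 110 120 129 133 134 139 142 149 153 152 154
  154 156 160 161 162 173 191 201]
 [123 123 121 116 113 111 112 112 115 117 123 130 137 147 151 153 154 155
  156 161 170 172 176 186 198 203]
 [125 122 120 116 115 114 114 116 114 114 123 133 153 166 166 161 156 156
  160 166 173 177 186 198 204 201]
 [125 122 120 116 115 113 114 116 122 131 146 159 175 183 179 167 158 159
  165 175 178 185 195 203 203 196]
 [141 138 129 128 126 126 122 125 139 161 179 187 191 187 176 160 150 159
  172 180 186 196 203 204 199 185]]
```

The wheel's measured edges (279.0 and 296.3) match the prediction for a 58 mm offset at this angle (279.0 and 296.6). The flap is at balance and still, so I'm handing in.

```bash
python3 -c "
from station import *
print(hand_in())"
```

```text
the job is handed in; nothing more can be done
None
```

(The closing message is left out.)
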